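# Check-weigh a packed case on the narrow balance pan

## Task

Weigh the closed aluminium case: lay it across the small raised pan inside the open-topped draught shield so that it stays there level by itself, resting on the pan alone. Its contents are packed towards one end (you cannot see which), so you have to find its balance point. Then, with the case let go and balancing, push the shield's door fully shut until its catch snaps home; do not disturb the travel mug, the spray can or the white tub.

Things in the scene. Friction and masses are not known exactly. Their poses are not given: they have to be found in the camera images.
- case_mid (a point): centre of the loose closed case, an aluminium box with black end caps, 170 mm long (x), 40 wide (y), 40 high (z), 0.5 to 0.7 kg, lying flat on the bench at any yaw. Contents fixed inside, packed towards one end: the balance point lies on the long axis, 18 to 38 mm from this centre, towards either end (both look alike). Grip it across the 40 mm width, anywhere along it
- pan_top (a point): centre of the top of the fixed flat steel pan: 36 mm along x, only 20 along y, 78 mm above the bench, on a post; the scale housing (110 x 150 mm) is 36 mm below. x, y: axes of the balance. The pan is at the middle of the open-topped shield: inside 196 mm (x) by 296 mm (y), walls up to 135 mm above the bench. The case goes in with its length along y, either way round
- door (a joint): angle of the shield's clear end door, rad: 0 = fully shut on its stop, grows as it swings outwards; starts at 0.9 to 1.35. It swings almost freely and stays where it is left. At about 0.1 rad a sprung roller catch begins to resist with roughly 5 N at the free edge; past the roller (below 0.03) the catch draws the door home to 0
- door_hinge (a point): point on the door's upright hinge line, 94 mm above the bench, at the -x, -y corner of the shield (axes of pan_top). It turns with the door: x points along the door from the hinge to its free edge (188 mm long), y is the way the door is pushed to shut it (with the door shut, into the shield)
- door_push (a point): centre of the black push plate (40 mm wide, 60 high) on the door's outer face, 150 mm from the hinge, 94 mm above the bench; the door's top edge is 128 mm above the bench. Axes as door_hinge: push towards its +y
- travel_mug: bystander: red travel mug, 164 mm high, origin at its underside
- spray: bystander: spray can, 60 mm in diameter, 178 mm high, origin at its underside
- tub: bystander: small white lidded tub, 64 mm in diameter, 66 mm high, origin at its underside

How it is judged:
By the outcome, as a careful person would: the job done as asked, in the order asked, and still so for the second after the job is handed in, with the robot touching nothing.
It also fails if it takes over 64 s, if anything falls off the work surface, if the arm or the gripper's body presses on something with over 40 N, if the wrist force passes 120 N, or if a joint passes its speed limit or range.

## Robot

A 6-joint arm with a two-finger parallel gripper is mounted at the origin on a cart in front of the work surface, level with it; the furniture and walls round the work are solid. World frame = base frame: x ahead of the robot, y to its left, z up, the work surface at z = 0. Lengths are in m, angles in degrees, forces in N, time in s.
With the tool pointing down it reaches from about 0.35 to 0.875 m from the base axis. Payload 4.2 kg.
Tool frame: the origin (TCP) lies on the centre line of the jaws, within the pads' length; the fingertips stand 22 mm ahead of it and the grasp point (between the pads) lies 3 mm ahead of it (r.tcp_to_tips is the distance from the TCP to the fingertips, in m); z points along the fingers, y is the line along which they close (so a half turn about z gives the same grasp; the last joint's range is limited). The gripper opens to 87 mm and grips with 3 to 60 N. Pads are 19 mm wide; open, the fingers measure 117 mm over their backs; the gripper's body (75 mm by 190 mm) begins 51 mm behind the grasp point.
Start: joints at [-50.73, 22.042, 0.453, 0, -68.411, -14.817], TCP at [0.259, -0.569, 0.222] pointing down, gripper open.
Joint ranges: [-179.83, 179.83], [-69.29, 118.12], [-61.27, 80.66], [-181.25, 117.63], [-171.15, -9.14], [-177.46, 177.46]. Speed limits (degrees/s): [159.86, 159.86, 180, 180, 180, 180].

## Interface

Orientations are given as a 3x3 rotation matrix whose columns are the frame's x, y, z axes.
In Python, from station import r gives the robot as it stands.
- The arm moves only by the tool apply_moves, never from a script. Its argument "plan" is a list of rows, each an object with "grip": the opening, from 0 (shut) to 1 (fully open); "offset": the shift along the tool's x, y, z in cm, a list of three; "spin": the turn about the tool's z in rad. A call has 1 to 5 rows; each row is the pose to reach, as a shift and turn from the pose commanded when the call began, along the tool's axes at that moment; what a row does not reach only later rows make up. A row lasts 1/10 s, in which the tool goes at most 50 mm and 8.59 degrees, less where a joint would pass 70% of its speed; a pose out of reach is approached as far as the arm can. A call with a gripper value outside its range is refused whole. The fingers move at their own pace and stop on an object; the grip force is fixed at half the most. Time passes only in rows, so rows that repeat a pose let the fingers close. It gives the time, the measured TCP pose, the force, the opening and the grip force at its end, in the units of the state.
- r.sense(): the state, without advancing time (a new reading comes with each control period).
- r.capture(name): name is "side" or "top"; returns a dict with "img" (420x560x3 uint8, blue, green, red), "depth" (420x560 float32, m along the optical axis (not along the pixel's ray), 0 where there is no reading), "mtx" (3x3 intrinsics, pixels), "R" (3x3) and "t" (3): a world point X has camera coordinates R X + t. Camera axes: x right, y down, z forward; pixel columns grow to the right and rows downward; lengths in m; the calibration is good to about 2 mm. A picture is of the moment at which its call begins.
- r.finish_job(): hands the job in; it is judged then, once.
The state is a dict: "time_s": time; "joints": joint angles; "joint_velocities": joint speeds; "effort": joint torques, N m; "tcp_pos": TCP position; "ee_rot": TCP orientation; "wrist_force": force on the tool from outside, world axes, zero at the start; "moment": the same for the moment, N m; "gripper_width": opening from 0.0 (shut) to 1.0 (fully open); "gripper_force": force on a finger pad.
Only numpy, scipy, OpenCV 4.12 (cv2) and the standard library are available. Lean on these libraries where they do the work, as an engineer would, in place of code of your own. Each camera call takes 0.05 s, during which the arm holds its last target. There are 200 camera calls.

## Working session

There is one attempt and no reset: what is moved stays moved. The work goes in short steps, Python scripts to look and compute and a tool call to move; the robot and the scene stay as the last step left them, time stands still between calls to the robot, and variables do not carry over. Pictures are saved under pics/ and viewed, at most 10 in all, crops included, and the job is handed in when it is done.

Besides the shell and the picture viewer there is one more tool, called after "Request:" as name(argument=value, ...) on one line, values as JSON. apply_moves: Moves the arm, as the interface text tells. Its arguments: {"type":"object","properties":{"plan":{"type":"array"}},"required":["plan"]}

```bash
mkdir -p pics
cat > h.py <<'E'
import numpy as np, cv2
from station import r
def cap(n):
    c=r.capture(n); d=c["depth"]; K=c["mtx"]; v,u=np.mgrid[:420,:560]
    P=np.stack([(u-K[0,2])/K[0,0]*d,(v-K[1,2])/K[1,1]*d,d],-1)
    W=(P-np.array(c["t"]))@np.array(c["R"]); W[d<=0]=np.nan
    return c,W
E
python3 - <<'E'
from h import *
a,W=cap("top"); b,V=cap("side")
cv2.imwrite("pics/top1.png",a["img"]); cv2.imwrite("pics/side1.png",b["img"])
np.savez("a.npz",W=W,V=V,a=a["img"],b=b["img"])
for c in (a,b): print(np.round(-np.array(c["R"]).T@c["t"],3),np.round(c["R"],2).tolist(),c["mtx"][0])
print(r.sense())
E
```

```text
[ 0.426 -0.075  1.311] [[0.01, -1.0, 0.01], [-1.0, -0.01, -0.1], [0.1, -0.01, -1.0]] [501.49475658   0.         279.30293155]
[0.493 0.949 0.82 ] [[-1.0, -0.06, -0.01], [-0.03, 0.58, -0.81], [0.05, -0.81, -0.58]] [463.56843084   0.         285.02658362]
{'time_s': 0.1, 'joints': array([-5.07297355e+01,  2.20869751e+01,  3.85913933e-01, -2.43264537e-02,
       -6.84121599e+01, -1.48171954e+01]), 'joint_velocities': array([ 0.00288739, -0.01881037,  0.1588829 ,  0.04437658, -0.03193295,
        0.10294756]), 'effort': array([ 1.94611028e-03, -3.91690922e+01,  1.87937218e+01,  4.23193082e+00,
        1.34864525e-02, -8.25083021e-05]), 'tcp_pos': array([ 0.25850037, -0.56842554,  0.22055347]), 'ee_rot': array([[-9.10365396e-01, -4.13804244e-01, -9.45159384e-04],
       [-4.13805305e-01,  9.10363665e-01,  1.77969127e-03],
       [ 1.23994960e-04,  2.01128132e-03, -9.99997970e-01]]), 'wrist_force': array([-0.48545843, -0.04964388,  0.26822511]), 'moment': array([ 0.01093415, -0.02005609,  0.04766701]), 'gripper_force': 0.0, 'gripper_width': 0.9988344448106765}
```

View pics/top1.png

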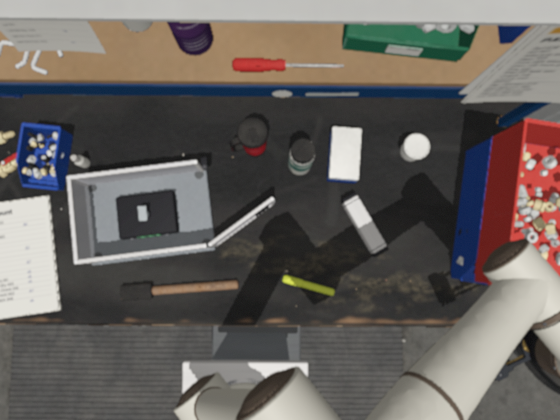

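View pics/side1.png

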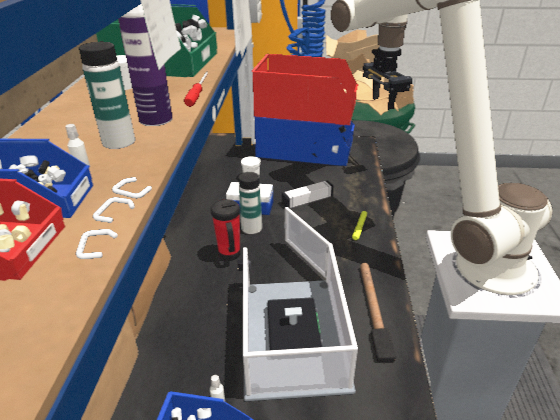

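The top view shows the shield spanning px (68–215, 162–262), with the pan at about (143,212). The door runs from its hinge at (208,245) to its free edge at (273,201), and the case is at about (365,223). The mug is at (253,135), the spray at (302,155) and the tub at (415,147).

Run:
```python
from h import *
z=np.load("a.npz"); W=z["W"]; a=z["a"]
def reg(u0,u1,v0,v1,lo,hi):
    S=W[v0:v1,u0:u1].reshape(-1,3); return S[(S[:,2]>lo)&(S[:,2]<hi)]
def rect(n,S):
    (c,s,an)=cv2.minAreaRect(S[:,:2].astype(np.float32)); 
    print(n,len(S),np.round(c,4),np.round(s,4),round(an,1),"med",np.round(np.nanmedian(S,0),4), np.round(np.ptp(S,0),3))
rect("case",reg(335,395,185,262,.03,.05))
rect("pan",reg(130,156,200,225,.065,.095))
rect("housing",reg(110,185,185,245,.034,.055))
rect("rim",reg(55,225,150,275,.122,.15))
rect("door",reg(212,285,185,250,.11,.15))
D=reg(216,285,185,250,.115,.14); print(np.round(D[np.argsort(D[:,1])][[0,1,2,-3,-2,-1]],3)); 
rect("mug",reg(225,275,110,165,.05,.2)); rect("spray",reg(285,320,130,180,.05,.2)); rect("tub",reg(398,435,130,165,.05,.09)); rect("whitebox",reg(325,365,120,190,.015,.12)); rect("bench",reg(280,330,190,260,-.02,.02))
cv2.imwrite("pics/crop1.png",cv2.resize(a[140:280,50:410],None,fx=2.2,fy=2.2,interpolation=cv2.INTER_CUBIC))
```

```text
case 1060 [ 0.4997 -0.3027] [0.1698 0.0417] 30.1 med [ 0.4979 -0.3025  0.0388] [0.161 0.116 0.018]
pan 123 [0.5209 0.2535] [0.0363 0.0209] 8.2 med [0.5211 0.2539 0.0765] [0.037 0.024 0.015]
housing 2396 [0.5193 0.2532] [0.1115 0.1509] 7.6 med [0.5188 0.2488 0.0407] [0.123 0.157 0.019]
rim 1497 [0.5237 0.2329] [0.2097 0.3561] 7.6 med [0.4851 0.2996 0.1334] [0.246 0.374 0.019]
door 293 [0.4993 0.0042] [0.0113 0.1809] 36.9 med [ 0.5053 -0.0024  0.1261] [0.112 0.144 0.022]
[[ 0.55  -0.068  0.129]
 [ 0.553 -0.068  0.124]
 [ 0.55  -0.066  0.128]
 [ 0.46   0.065  0.126]
 [ 0.45   0.066  0.121]
 [ 0.457  0.066  0.122]]
mug 976 [ 0.7085 -0.0103] [0.0888 0.0734] 77.9 med [ 0.6979 -0.016   0.1565] [0.073 0.093 0.119]
spray 697 [ 0.6588 -0.1355] [0.0572 0.0574] 12.1 med [ 0.6503 -0.1344  0.1757] [0.058 0.058 0.133]
tub 523 [ 0.6966 -0.4304] [0.0632 0.064 ] 67.7 med [ 0.6959 -0.4304  0.063 ] [0.065 0.066 0.017]
whitebox 1657 [ 0.6775 -0.2496] [0.0743 0.1326] 85.7 med [ 0.6736 -0.2468  0.0647] [0.135 0.082 0.058]
bench 3484 [ 0.5011 -0.1513] [0.1817 0.1297] 0.3 med [ 0.5011 -0.1518 -0.001 ] [0.182 0.13  0.019]
```

View pics/crop1.png

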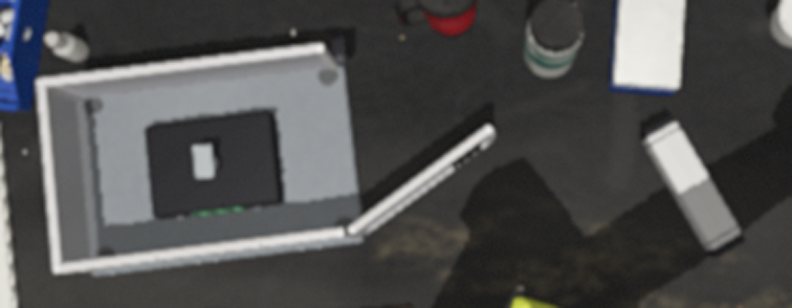

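The crop confirms the layout: the case is at about 30° yaw, the balance frame at about 7.6° and the door at about 1.06 rad. I'll go round the bin to get above the case.

Request:
apply_moves(plan=[{"grip": 1,"offset": [-10.3,22.8,0],"spin": -0.098},{"grip": 1,"offset": [-10.3,22.8,0],"spin": -0.098},{"grip": 1,"offset": [-10.3,22.8,0],"spin": -0.098},{"grip": 1,"offset": [-10.3,22.8,0],"spin": -0.098},{"grip": 1,"offset": [-10.3,22.8,0],"spin": -0.098}])

```text
time_s: 0.6
tcp_pos: [0.2574, -0.3171, 0.221]
ee_rot: [[-0.866, -0.5, -0.001], [-0.5, 0.866, 0.001], [0.0, 0.001, -1.0]]
wrist_force: [1.4, 0.3, 0.8]
gripper_width: 0.997
gripper_force: 0.0
```

Request:
apply_moves(plan=[{"grip": 1,"offset": [-21.7,-10.75,0],"spin": 0},{"grip": 1,"offset": [-21.7,-10.75,0],"spin": 0},{"grip": 1,"offset": [-21.7,-10.75,0],"spin": 0},{"grip": 1,"offset": [-21.7,-10.75,0],"spin": 0},{"grip": 1,"offset": [-21.7,-10.75,0],"spin": 0}])

```text
time_s: 1.1
tcp_pos: [0.5019, -0.3025, 0.221]
ee_rot: [[-0.865, -0.502, -0.0], [-0.502, 0.865, 0.0], [0.0, 0.0, -1.0]]
wrist_force: [1.0, 0.0, -0.3]
gripper_width: 1.002
gripper_force: 0.0
```

Request:
apply_moves(plan=[{"grip": 1,"offset": [0,0,5],"spin": 0},{"grip": 1,"offset": [0,0,10],"spin": 0},{"grip": 1,"offset": [0,0,10],"spin": 0},{"grip": 1,"offset": [0,0,10],"spin": 0}])

```text
time_s: 1.5
tcp_pos: [0.4997, -0.3036, 0.1218]
ee_rot: [[-0.865, -0.502, -0.002], [-0.502, 0.865, -0.001], [0.002, 0.0, -1.0]]
wrist_force: [-0.2, -0.5, 0.4]
gripper_width: 1.0
gripper_force: 0.0
```

Request:
apply_moves(plan=[{"grip": 1,"offset": [0,0,4],"spin": 0},{"grip": 1,"offset": [0,0,7],"spin": 0},{"grip": 1,"offset": [0,0,9.4],"spin": 0},{"grip": 1,"offset": [0,0,9.4],"spin": 0},{"grip": 0.3,"offset": [0,0,9.4],"spin": 0}])

```text
time_s: 2.0
tcp_pos: [0.5018, -0.3042, 0.0304]
ee_rot: [[-0.865, -0.502, 0.004], [-0.502, 0.865, -0.002], [-0.003, -0.004, -1.0]]
wrist_force: [0.3, -0.3, -0.1]
gripper_width: 0.967
gripper_force: 0.0
```

Request:
apply_moves(plan=[{"grip": 0.3,"offset": [0,0,0],"spin": 0},{"grip": 0.3,"offset": [0,0,0],"spin": 0},{"grip": 0.3,"offset": [0,0,0],"spin": 0},{"grip": 0.3,"offset": [0,0,0],"spin": 0},{"grip": 0.3,"offset": [0,0,0],"spin": 0}])

```text
time_s: 2.5
tcp_pos: [0.4999, -0.3032, 0.0279]
ee_rot: [[-0.865, -0.501, 0.0], [-0.501, 0.865, -0.0], [-0.0, -0.0, -1.0]]
wrist_force: [0.9, 0.0, 0.6]
gripper_width: 0.538
gripper_force: 0.0
```

```bash
python3 -c "
from station import r
s=r.sense();print({k:s[k] for k in('time_s','tcp_pos','wrist_force','moment','gripper_width','gripper_force')})"
```

```text
{'time_s': 2.5, 'tcp_pos': array([ 0.49990194, -0.30323836,  0.02785423]), 'wrist_force': array([0.88111087, 0.00258727, 0.58960455]), 'moment': array([ 0.00224271,  0.00080307, -0.05575293]), 'gripper_width': 0.5382177284546531, 'gripper_force': 0.0}
```

Request:
apply_moves(plan=[{"grip": 0.2,"offset": [0,0,0],"spin": 0},{"grip": 0.2,"offset": [0,0,0],"spin": 0},{"grip": 0.2,"offset": [0,0,0],"spin": 0},{"grip": 0.2,"offset": [0,0,0],"spin": 0}])

```text
time_s: 2.9
tcp_pos: [0.5, -0.3034, 0.0277]
ee_rot: [[-0.865, -0.501, 0.0], [-0.501, 0.865, -0.0], [-0.0, -0.0, -1.0]]
wrist_force: [-0.1, -1.0, 0.5]
gripper_width: 0.46
gripper_force: 30.0
```

Request:
apply_moves(plan=[{"grip": 0.2,"offset": [0,0,-1],"spin": 0},{"grip": 0.2,"offset": [0,0,-2],"spin": 0},{"grip": 0.2,"offset": [0,0,-3],"spin": 0},{"grip": 0.2,"offset": [0,0,-3],"spin": 0},{"grip": 0.2,"offset": [0,0,-3],"spin": 0}])

```text
time_s: 3.4
tcp_pos: [0.4997, -0.303, 0.0578]
ee_rot: [[-0.866, -0.501, 0.0], [-0.501, 0.866, 0.0], [-0.0, 0.0, -1.0]]
wrist_force: [-0.8, -0.6, -6.6]
gripper_width: 0.46
gripper_force: 30.0
```

Request:
apply_moves(plan=[{"grip": 0.2,"offset": [0,0,0],"spin": 0},{"grip": 0.2,"offset": [0,0,0],"spin": 0},{"grip": 0.2,"offset": [0,0,0],"spin": 0}])

```text
time_s: 3.7
tcp_pos: [0.4995, -0.3031, 0.0571]
ee_rot: [[-0.865, -0.501, -0.001], [-0.501, 0.865, 0.0], [0.001, 0.001, -1.0]]
wrist_force: [-0.7, 0.4, -6.7]
gripper_width: 0.456
gripper_force: 30.0
```

Run:
```python
from h import *
M=[];F=[]
for i in range(8):
    s=r.sense(); M.append(s["moment"]);F.append(s["wrist_force"]); c,V=cap("side")
M=np.array(M);F=np.array(F); print(M.round(3).tolist(),F.mean(0),M.mean(0),s["gripper_force"],s["gripper_width"],s["tcp_pos"],s["time_s"])
cv2.imwrite("pics/side2.png",cv2.resize(c["img"][120:270,220:400],None,fx=3,fy=3))
m=(np.abs(V[...,0]-.5)<.1)&(np.abs(V[...,1]+.303)<.09)&(V[...,2]>.02)&(V[...,2]<.13)
P=V[m];a=(P[:,:2]-[.4999,-.3032])@[.866,.5]
for lo in np.arange(-.1,.1,.02):
    q=P[(a>=lo)&(a<lo+.02)]
    if len(q): print(round(lo,2),len(q),np.percentile(q[:,2],[2,50,95]).round(3))
```

```text
[[-0.088, 0.219, 0.066], [-0.117, 0.185, 0.047], [-0.092, 0.172, 0.051], [-0.096, 0.221, -0.01], [-0.113, 0.236, 0.014], [-0.094, 0.218, -0.032], [-0.129, 0.188, 0.032], [-0.122, 0.181, -0.034]] [-0.31565423  0.1841679  -6.35486749] [-0.10623184  0.20254287  0.01690648] 29.997902512550354 0.46024556073869194 [ 0.49975608 -0.30323464  0.05750441] 4.05
-0.1 16 [0.035 0.057 0.07 ]
-0.08 71 [0.033 0.058 0.072]
-0.06 76 [0.033 0.057 0.072]
-0.04 71 [0.033 0.058 0.072]
-0.02 98 [0.033 0.069 0.124]
0.0 176 [0.034 0.07  0.111]
0.02 105 [0.032 0.066 0.129]
0.04 104 [0.031 0.064 0.071]
0.06 103 [0.029 0.062 0.07 ]
0.08 81 [0.034 0.054 0.068]
```

View pics/side2.png

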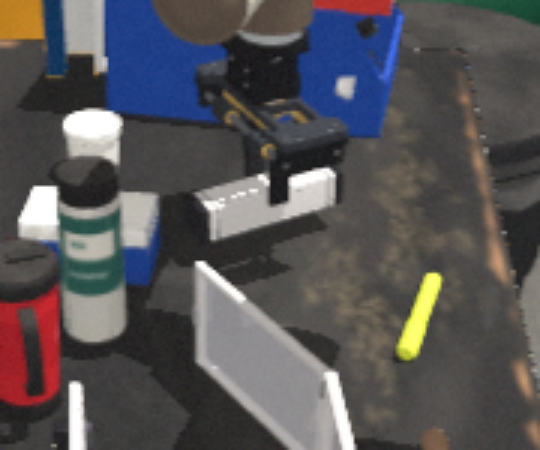

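The picture shows the case held near its middle, with the +axis end slightly low. The wrist moment puts the balance point about 35 mm towards the +x,+y end. I'll set the case down and regrip it there.

Request:
apply_moves(plan=[{"grip": 0.2,"offset": [0,0,1.5],"spin": 0},{"grip": 0.2,"offset": [0,0,2.7],"spin": 0},{"grip": 0.2,"offset": [0,0,3.0],"spin": 0},{"grip": 0.2,"offset": [0,0,3.0],"spin": 0},{"grip": 0.8,"offset": [0,0,3.0],"spin": 0}])

```text
time_s: 4.6
tcp_pos: [0.5008, -0.3037, 0.0284]
ee_rot: [[-0.865, -0.502, 0.002], [-0.502, 0.865, -0.001], [-0.001, -0.002, -1.0]]
wrist_force: [-0.1, -0.4, 0.0]
gripper_width: 0.487
gripper_force: 0.0
```

Request:
apply_moves(plan=[{"grip": 0.8,"offset": [0,0,0],"spin": 0},{"grip": 0.8,"offset": [0,0,0],"spin": 0},{"grip": 0.8,"offset": [-2,0,0],"spin": 0},{"grip": 0.8,"offset": [-3.5,0,0],"spin": 0},{"grip": 0.2,"offset": [-3.5,0,0],"spin": 0}])

```text
time_s: 5.1
tcp_pos: [0.533, -0.2848, 0.0279]
ee_rot: [[-0.864, -0.503, 0.003], [-0.503, 0.864, -0.001], [-0.002, -0.002, -1.0]]
wrist_force: [-0.6, -0.8, 0.2]
gripper_width: 0.756
gripper_force: 0.0
```

Request:
apply_moves(plan=[{"grip": 0.2,"offset": [0,0,0],"spin": 0},{"grip": 0.2,"offset": [0,0,0],"spin": 0},{"grip": 0.2,"offset": [0,0,0],"spin": 0},{"grip": 0.2,"offset": [0,0,0],"spin": 0},{"grip": 0.2,"offset": [0,0,0],"spin": 0}])

```text
time_s: 5.6
tcp_pos: [0.5296, -0.2857, 0.0275]
ee_rot: [[-0.866, -0.501, -0.001], [-0.501, 0.866, 0.0], [0.0, 0.001, -1.0]]
wrist_force: [-0.3, 0.5, 0.1]
gripper_width: 0.455
gripper_force: 30.0
```

Request:
apply_moves(plan=[{"grip": 0.2,"offset": [0,0,0],"spin": 0},{"grip": 0.2,"offset": [0,0,-1],"spin": 0},{"grip": 0.2,"offset": [0,0,-3],"spin": 0},{"grip": 0.2,"offset": [0,0,-5],"spin": 0},{"grip": 0.2,"offset": [0,0,-5],"spin": 0}])

```text
time_s: 6.1
tcp_pos: [0.5317, -0.2862, 0.0799]
ee_rot: [[-0.865, -0.501, 0.005], [-0.501, 0.865, -0.002], [-0.004, -0.004, -1.0]]
wrist_force: [0.6, -0.4, -5.1]
gripper_width: 0.458
gripper_force: 30.0
```

```bash
cat > m.py <<'E'
from h import *
M=[];F=[]
for i in range(12):
    s=r.sense(); M.append(s["moment"]);F.append(s["wrist_force"]); c,V=cap("side")
m=np.mean(M,0);f=np.mean(F,0); R=s["ee_rot"]
p=np.array([m[1],-m[0],0])/-f[2]
print("com tool",(R.T@p*1000).round(1),f.round(2),m.round(3),s["gripper_force"],s["gripper_width"],s["tcp_pos"],s["time_s"])
E
python3 m.py
```

```text
com tool [ 3.6 -2.9  0. ] [-0.11  0.41 -6.04] [ 0.026 -0.01   0.008] 29.996548891067505 0.45782920970965785 [ 0.52991585 -0.28562891  0.07711474] 6.65
```

Request:
apply_moves(plan=[{"grip": 0.2,"offset": [0,0,-4],"spin": 0},{"grip": 0.2,"offset": [0,0,-8],"spin": 0},{"grip": 0.2,"offset": [0,0,-12],"spin": 0},{"grip": 0.2,"offset": [0,0,-15],"spin": 0},{"grip": 0.2,"offset": [0,0,-16.5],"spin": 0}])

```text
time_s: 7.2
tcp_pos: [0.5312, -0.2862, 0.2466]
ee_rot: [[-0.865, -0.501, 0.006], [-0.501, 0.865, -0.002], [-0.004, -0.005, -1.0]]
wrist_force: [0.3, -0.4, -6.3]
gripper_width: 0.455
gripper_force: 30.0
```

Request:
apply_moves(plan=[{"grip": 0.2,"offset": [0,0,0],"spin": -0.12},{"grip": 0.2,"offset": [0,0,0],"spin": -0.24},{"grip": 0.2,"offset": [0,0,0],"spin": -0.36},{"grip": 0.2,"offset": [0,0,0],"spin": -0.48},{"grip": 0.2,"offset": [0,0,0],"spin": -0.6}])

```text
time_s: 7.7
tcp_pos: [0.5297, -0.2854, 0.2422]
ee_rot: [[-0.427, -0.904, -0.001], [-0.904, 0.427, 0.001], [-0.0, 0.001, -1.0]]
wrist_force: [-0.4, 0.9, -6.7]
gripper_width: 0.456
gripper_force: 30.0
```

Request:
apply_moves(plan=[{"grip": 0.2,"offset": [0,0,0],"spin": -0.12},{"grip": 0.2,"offset": [0,0,0],"spin": -0.24},{"grip": 0.2,"offset": [0,0,0],"spin": -0.36},{"grip": 0.2,"offset": [0,0,0],"spin": -0.48},{"grip": 0.2,"offset": [0,0,0],"spin": -0.58}])

```text
time_s: 8.2
tcp_pos: [0.5296, -0.2854, 0.2421]
ee_rot: [[0.138, -0.99, -0.001], [-0.99, -0.138, 0.001], [-0.001, 0.001, -1.0]]
wrist_force: [-0.6, 0.4, -6.6]
gripper_width: 0.459
gripper_force: 30.0
```

Request:
apply_moves(plan=[{"grip": 0.2,"offset": [-4,0,0],"spin": 0},{"grip": 0.2,"offset": [-8,0,0],"spin": 0},{"grip": 0.2,"offset": [-12,0,0],"spin": 0},{"grip": 0.2,"offset": [-16,0,0],"spin": 0},{"grip": 0.2,"offset": [-18,0,0],"spin": 0}])

```text
time_s: 8.7
tcp_pos: [0.5049, -0.1047, 0.2425]
ee_rot: [[0.135, -0.991, -0.0], [-0.991, -0.135, 0.001], [-0.001, 0.0, -1.0]]
wrist_force: [1.2, -0.6, -6.3]
gripper_width: 0.458
gripper_force: 30.0
```

```bash
python3 m.py
```

```text
com tool [  0.5 -19.4  -0. ] [-0.06  0.19 -6.41] [-0.013  0.124  0.018] 29.9980366230011 0.45434570921561246 [ 0.50595308 -0.10794188  0.24234617] 9.25
```

```bash
cat >> m.py <<'E'
print((np.array(M)*1000).round(0).tolist())
c,V=cap("side"); cv2.imwrite("pics/side_%d.png"%(s["time_s"]*100),cv2.resize(c["img"][130:420,200:480],(700,600)))
E
python3 m.py; ls pics
```

```text
com tool [  9.1 -15.6   0. ] [ 0.18 -0.04 -6.18] [ 0.043  0.103 -0.011] 29.998116195201874 0.4563307398211535 [ 0.50601278 -0.10726302  0.24256517] 9.85
[[67.0, 123.0, -69.0], [47.0, 88.0, 8.0], [25.0, 66.0, 55.0], [72.0, 76.0, -21.0], [18.0, 129.0, 1.0], [43.0, 105.0, 30.0], [24.0, 98.0, -19.0], [33.0, 170.0, -54.0], [97.0, 60.0, -55.0], [17.0, 180.0, 14.0], [52.0, 77.0, -22.0], [22.0, 61.0, 4.0]]
crop1.png
side1.png
side2.png
side_985.png
top1.png
```

Request:
apply_moves(plan=[{"grip": 0.2,"offset": [-4,-0.7,0],"spin": 0},{"grip": 0.2,"offset": [-8,-1.4,0],"spin": 0},{"grip": 0.2,"offset": [-12,-2.1,0],"spin": 0},{"grip": 0.2,"offset": [-16,-2.8,0],"spin": 0},{"grip": 0.2,"offset": [-20,-3.5,0],"spin": 0}])

```text
time_s: 10.45
tcp_pos: [0.5139, 0.0972, 0.2428]
ee_rot: [[0.134, -0.991, 0.001], [-0.991, -0.134, 0.0], [-0.0, -0.001, -1.0]]
wrist_force: [0.4, -0.9, -6.6]
gripper_width: 0.455
gripper_force: 30.0
```

Request:
apply_moves(plan=[{"grip": 0.2,"offset": [-4,-0.7,0],"spin": 0},{"grip": 0.2,"offset": [-8,-1.4,0],"spin": 0},{"grip": 0.2,"offset": [-12,-2.1,0],"spin": 0},{"grip": 0.2,"offset": [-15.8,-2.9,0],"spin": 0},{"grip": 0.2,"offset": [-15.8,-2.9,0],"spin": 0}])

```text
time_s: 10.95
tcp_pos: [0.5222, 0.2609, 0.2419]
ee_rot: [[0.138, -0.99, 0.001], [-0.99, -0.138, 0.002], [-0.002, -0.002, -1.0]]
wrist_force: [-1.0, -0.7, -6.4]
gripper_width: 0.456
gripper_force: 30.0
```

Request:
apply_moves(plan=[{"grip": 0.2,"offset": [0,0,3],"spin": 0},{"grip": 0.2,"offset": [0,0,6],"spin": 0},{"grip": 0.2,"offset": [0,0,9],"spin": 0},{"grip": 0.2,"offset": [0,0,11],"spin": 0},{"grip": 0.2,"offset": [0,0,11],"spin": 0}])

```text
time_s: 11.45
tcp_pos: [0.5195, 0.2542, 0.1289]
ee_rot: [[0.133, -0.991, -0.007], [-0.991, -0.133, -0.005], [0.004, 0.008, -1.0]]
wrist_force: [-0.7, -0.7, -5.3]
gripper_width: 0.456
gripper_force: 30.0
```

Run:
```python
from h import *
s=r.sense(); t,W=cap("top"); b,V=cap("side")
print(s["tcp_pos"],s["ee_rot"].round(3).tolist(),s["time_s"])
i=np.hstack([cv2.resize(t["img"][130:290,40:240],(400,320)),cv2.resize(b["img"][200:400,210:380],(400,470))[:320]]) if 0 else cv2.resize(b["img"][170:410,210:390],(540,600))
cv2.imwrite("pics/side3.png",i); np.savez("b.npz",W=W,V=V,a=t["img"],b=b["img"])
x=np.array([.132,.991]);o=np.array(s["tcp_pos"][:2])
for n,Q in(("top",W),("side",V)):
    d=Q[...,:2]-o; al=-d[...,0]*.132+d[...,1]*.991; ac=d[...,0]*.991+d[...,1]*.132
    m=(np.abs(ac)<.019)&(np.abs(al)<.14)&(Q[...,2]>.09)&(Q[...,2]<.16)
    for lo in np.arange(-.14,.14,.02):
        k=m&(al>=lo)&(al<lo+.02)
        if k.sum()>5: print(n,round(lo,2),k.sum(),np.percentile(Q[k][:,2],[10,50,90]).round(4))
```

```text
[0.51946502 0.25422018 0.1289356 ] [[0.133, -0.991, -0.007], [-0.991, -0.133, -0.005], [0.004, 0.008, -1.0]] 11.45
top -0.12 161 [0.1199 0.1402 0.1432]
top -0.1 133 [0.1381 0.1411 0.1434]
top -0.08 136 [0.1387 0.141  0.1439]
top -0.06 133 [0.138  0.1408 0.1443]
top -0.04 140 [0.1387 0.1408 0.1431]
top -0.02 64 [0.1377 0.1402 0.1435]
side -0.08 57 [0.1419 0.1438 0.1454]
side -0.06 37 [0.1423 0.1441 0.1462]
side -0.04 111 [0.1425 0.1441 0.1458]
side -0.02 122 [0.142  0.1436 0.1453]
side 0.0 132 [0.1421 0.1436 0.145 ]
side 0.02 139 [0.1422 0.1433 0.1449]
side 0.04 318 [0.11   0.1314 0.1438]
```

View pics/side3.png

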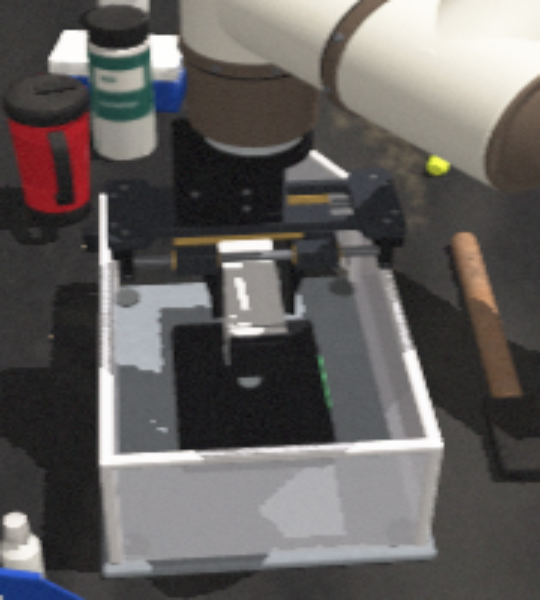

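Request:
apply_moves(plan=[{"grip": 0.2,"offset": [0,0,1],"spin": 0},{"grip": 0.2,"offset": [0,0,1.8],"spin": 0},{"grip": 0.2,"offset": [0,0,2.3],"spin": 0},{"grip": 0.2,"offset": [0,0,2.3],"spin": 0},{"grip": 0.2,"offset": [0,0,2.3],"spin": 0}])

```text
time_s: 12.05
tcp_pos: [0.5218, 0.2561, 0.1096]
ee_rot: [[0.134, -0.991, 0.0], [-0.991, -0.134, -0.0], [0.0, -0.0, -1.0]]
wrist_force: [0.5, -0.2, -5.4]
gripper_width: 0.456
gripper_force: 30.0
```

Request:
apply_moves(plan=[{"grip": 0.2,"offset": [0,0,0.15],"spin": 0},{"grip": 0.2,"offset": [0,0,0.3],"spin": 0},{"grip": 0.2,"offset": [0,0,0.3],"spin": 0}])

```text
time_s: 12.35
tcp_pos: [0.5215, 0.256, 0.1064]
ee_rot: [[0.134, -0.991, -0.0], [-0.991, -0.134, -0.0], [0.0, 0.0, -1.0]]
wrist_force: [0.4, -0.5, -5.7]
gripper_width: 0.458
gripper_force: 30.0
```

Request:
apply_moves(plan=[{"grip": 0.2,"offset": [0,0,0.1],"spin": 0},{"grip": 0.2,"offset": [0,0,0.1],"spin": 0}])

```text
time_s: 12.55
tcp_pos: [0.5217, 0.2561, 0.1056]
ee_rot: [[0.134, -0.991, 0.0], [-0.991, -0.134, 0.0], [-0.0, -0.0, -1.0]]
wrist_force: [-0.1, -0.7, -6.6]
gripper_width: 0.457
gripper_force: 30.0
```

Request:
apply_moves(plan=[{"grip": 0.2,"offset": [0,0,0.08],"spin": 0},{"grip": 0.2,"offset": [0,0,0.08],"spin": 0}])

```text
time_s: 12.75
tcp_pos: [0.5217, 0.2561, 0.1055]
ee_rot: [[0.134, -0.991, 0.0], [-0.991, -0.134, 0.0], [0.0, -0.0, -1.0]]
wrist_force: [-2.0, -0.2, -1.3]
gripper_width: 0.456
gripper_force: 30.0
```

The case is touching the pan. I'll open slightly and watch for tipping.

Request:
apply_moves(plan=[{"grip": 0.49,"offset": [0,0,0],"spin": 0},{"grip": 0.49,"offset": [0,0,0],"spin": 0}])

```text
time_s: 12.95
tcp_pos: [0.5227, 0.2567, 0.1058]
ee_rot: [[0.134, -0.991, 0.003], [-0.991, -0.134, 0.002], [-0.001, -0.003, -1.0]]
wrist_force: [-0.4, 0.5, 0.6]
gripper_width: 0.484
gripper_force: 0.0
```

```bash
cat > tilt.py <<'E'
from h import *
b,V=cap("side"); s=r.sense()
d=V[...,:2]-[.5215,.256]; al=-d[...,0]*.134+d[...,1]*.991; ac=d[...,0]*.991+d[...,1]*.134
out=[]
for lo in np.arange(-.12,.06,.02):
    k=(np.abs(ac)<.018)&(al>=lo)&(al<lo+.02)&(V[...,2]>.05)&(V[...,2]<.145)
    if k.sum()>5: out.append((round(float(lo),2),int(k.sum()),round(float(np.percentile(V[k][:,2],70)),4)))
print(out,s["time_s"],s["wrist_force"].round(1),s["gripper_width"],s["gripper_force"])
cv2.imwrite("pics/t_%d.png"%(s["time_s"]*100),cv2.resize(b["img"][170:410,210:390],(540,600)))
E
python3 tilt.py
```

```text
[(-0.08, 41, 0.1183), (-0.06, 39, 0.1184), (-0.04, 107, 0.1189), (-0.02, 114, 0.1186), (0.0, 121, 0.1188), (0.02, 129, 0.1185), (0.04, 305, 0.1146)] 13.0 [-0.7 -0.5  0.5] 0.4862417668037468 0.0
```

Request:
apply_moves(plan=[{"grip": 0.49,"offset": [0,0,0],"spin": 0},{"grip": 0.49,"offset": [0,0,0],"spin": 0},{"grip": 0.49,"offset": [0,0,0],"spin": 0},{"grip": 0.49,"offset": [0,0,0],"spin": 0}])

```text
time_s: 13.4
tcp_pos: [0.5217, 0.2561, 0.1048]
ee_rot: [[0.134, -0.991, 0.0], [-0.991, -0.134, 0.0], [-0.0, -0.0, -1.0]]
wrist_force: [-0.4, -0.4, 0.1]
gripper_width: 0.493
gripper_force: 0.0
```

```bash
python3 tilt.py
```

```text
[(-0.08, 35, 0.118), (-0.06, 40, 0.1186), (-0.04, 107, 0.1189), (-0.02, 117, 0.1186), (0.0, 116, 0.1187), (0.02, 134, 0.119), (0.04, 300, 0.1145)] 13.45 [-0.6  0.6 -0.2] 0.49031317665994995 0.0
```

The case is level and free, and it stays on the pan. I'll open wider and retreat upwards.

Request:
apply_moves(plan=[{"grip": 0.75,"offset": [0,0,0],"spin": 0},{"grip": 0.75,"offset": [0,0,0],"spin": 0},{"grip": 0.75,"offset": [0,0,0],"spin": 0},{"grip": 0.75,"offset": [0,0,0],"spin": 0},{"grip": 0.75,"offset": [0,0,0],"spin": 0}])

```text
time_s: 13.95
tcp_pos: [0.5216, 0.2561, 0.1048]
ee_rot: [[0.134, -0.991, 0.0], [-0.991, -0.134, 0.0], [-0.0, -0.0, -1.0]]
wrist_force: [-0.5, -0.2, -0.1]
gripper_width: 0.743
gripper_force: 0.0
```

Request:
apply_moves(plan=[{"grip": 0.75,"offset": [0,0,-2],"spin": 0},{"grip": 0.75,"offset": [0,0,-5],"spin": 0},{"grip": 0.75,"offset": [0,0,-9],"spin": 0},{"grip": 0.5,"offset": [0,0,-13],"spin": 0},{"grip": 0.0,"offset": [0,0,-16],"spin": 0}])

```text
time_s: 14.45
tcp_pos: [0.5221, 0.2562, 0.2678]
ee_rot: [[0.134, -0.991, 0.003], [-0.991, -0.134, 0.002], [-0.001, -0.003, -1.0]]
wrist_force: [0.7, 0.2, 0.3]
gripper_width: 0.642
gripper_force: 0.0
```

```bash
python3 tilt.py
python3 - <<'E'
from h import *
c,W=cap("top"); np.save("W2.npy",W)
cv2.imwrite("pics/top2.png",c["img"][100:300,:420])
S=W[150:275,205:300].reshape(-1,3); S=S[(S[:,2]>.115)&(S[:,2]<.14)&(S[:,1]<.065)&(S[:,1]>-.1)&(S[:,0]<.62)]
print(len(S),cv2.minAreaRect(S[:,:2].astype(np.float32)))
E
```

```text
[(-0.12, 74, 0.1181), (-0.1, 94, 0.1189), (-0.08, 105, 0.1188), (-0.06, 99, 0.1187), (-0.04, 113, 0.1186), (-0.02, 113, 0.1186), (0.0, 122, 0.1188), (0.02, 132, 0.1185), (0.04, 304, 0.1152)] 14.5 [0.8 0.8 5.4] 0.6036373625611282 0.0
269 ((0.5032442808151245, -0.0011596158146858215), (0.011414766311645508, 0.16646279394626617), 36.776336669921875)
```

The case stays level on its own. Next is the door. I'll approach with the gripper's long axis along the push direction, which keeps the body clear of the mug.

Request:
apply_moves(plan=[{"grip": 0,"offset": [5,1.2,0],"spin": 0},{"grip": 0,"offset": [10,2.5,0],"spin": 0},{"grip": 0,"offset": [15,3.7,0],"spin": 0},{"grip": 0,"offset": [20,5,0],"spin": 0},{"grip": 0,"offset": [20,5,0],"spin": 0}])

```text
time_s: 15.05
tcp_pos: [0.497, 0.0472, 0.2643]
ee_rot: [[0.129, -0.992, -0.002], [-0.992, -0.129, -0.001], [0.0, 0.002, -1.0]]
wrist_force: [0.5, 0.7, -0.5]
gripper_width: 0.107
gripper_force: 0.0
```

Request:
apply_moves(plan=[{"grip": 0,"offset": [4,1,0],"spin": -0.12},{"grip": 0,"offset": [8,2,0],"spin": -0.25},{"grip": 0,"offset": [12.1,3.4,0],"spin": -0.38},{"grip": 0,"offset": [12.1,3.4,0],"spin": -0.51},{"grip": 0,"offset": [12.1,3.4,0],"spin": -0.51}])

```text
time_s: 15.55
tcp_pos: [0.4809, -0.074, 0.2642]
ee_rot: [[0.599, -0.801, -0.001], [-0.801, -0.599, 0.0], [-0.001, 0.001, -1.0]]
wrist_force: [-0.5, -0.5, 0.5]
gripper_width: 0.004
gripper_force: 0.0
```

Request:
apply_moves(plan=[{"grip": 0,"offset": [0,0,4],"spin": 0},{"grip": 0,"offset": [0,0,8],"spin": 0},{"grip": 0,"offset": [0,0,12],"spin": 0},{"grip": 0,"offset": [0,0,15],"spin": 0},{"grip": 0,"offset": [0,0,15],"spin": 0}])

```text
time_s: 16.05
tcp_pos: [0.4779, -0.0727, 0.1106]
ee_rot: [[0.599, -0.801, -0.011], [-0.801, -0.599, -0.001], [-0.006, 0.009, -1.0]]
wrist_force: [-1.0, 0.5, 0.4]
gripper_width: 0.004
gripper_force: 0.0
```

```bash
python3 tilt.py
cat > p.py <<'E'
from h import *
s=r.sense();print(s["tcp_pos"].round(4),s["ee_rot"].round(3).tolist())
H=np.array([.4405,.0827]);R=s["ee_rot"][:2,:2]; p=s["tcp_pos"][:2]
yw=np.degrees(np.arctan2(R[1,1],R[0,1]))
for S in(.022,):
  for th in range(60,-1,-5):
    a=np.radians(7.7-th);x=np.array([np.cos(a),np.sin(a)]);y=np.array([-x[1],x[0]])
    d=R.T@(H+.15*x-S*y-p)*100
    sp=-np.radians((277.7-th-yw+180)%360-180)
    print(th,d.round(2),"spin",sp.round(3))
E
python3 p.py
```

```text
[(-0.12, 71, 0.1183), (-0.1, 98, 0.1187), (-0.08, 100, 0.1188), (-0.06, 107, 0.1184), (-0.04, 107, 0.1182), (-0.02, 114, 0.1187), (0.0, 124, 0.1184), (0.02, 132, 0.1187), (0.04, 300, 0.1143)] 16.1 [1.  0.5 1.2] 0.0014883945433619692 0.0
[ 0.4803 -0.0727  0.1132] [[0.6, -0.8, -0.005], [-0.8, -0.6, -0.001], [-0.002, 0.004, -1.0]]
60 [ 0.21 -4.16] spin -0.014
55 [ 0.33 -5.48] spin -0.102
50 [ 0.33 -6.8 ] spin -0.189
45 [ 0.21 -8.12] spin -0.276
40 [-0.02 -9.42] spin -0.364
35 [ -0.36 -10.7 ] spin -0.451
30 [ -0.81 -11.94] spin -0.538
25 [ -1.37 -13.14] spin -0.625
20 [ -2.03 -14.29] spin -0.713
15 [ -2.79 -15.37] spin -0.8
10 [ -3.64 -16.38] spin -0.887
5 [ -4.58 -17.32] spin -0.974
0 [ -5.59 -18.17] spin -1.062
```

Request:
apply_moves(plan=[{"grip": 0,"offset": [0.1,-2.5,0],"spin": 0},{"grip": 0,"offset": [0.2,-4.1,0],"spin": 0},{"grip": 0,"offset": [0.3,-5.4,0],"spin": -0.1},{"grip": 0,"offset": [0.3,-6.7,0],"spin": -0.19},{"grip": 0,"offset": [0.2,-8.0,0],"spin": -0.28}])

```text
time_s: 16.6
tcp_pos: [0.5483, -0.0259, 0.1166]
ee_rot: [[0.8, -0.6, 0.003], [-0.6, -0.8, 0.0], [0.002, -0.002, -1.0]]
wrist_force: [-0.5, -0.5, -0.4]
gripper_width: 0.006
gripper_force: 0.2
```

```bash
python3 p.py
cat > d.py <<'E'
from h import *
c,W=cap("top"); S=W[120:275,180:300].reshape(-1,3); H=np.array([.4405,.0827])
d=S[:,:2]-H; x=np.array([.991,.134]);y=np.array([-.134,.991]); rr=np.hypot(*d.T); an=np.degrees(np.arctan2(-(d@y),d@x))
k=(S[:,2]>.112)&(S[:,2]<.133)&(rr>.05)&(rr<.185)&(an>-8)&(an<75)
print("door deg", np.percentile(an[k],[5,25,50,75,95]).round(1),k.sum(), r.sense()["time_s"])
cv2.imwrite("pics/d_%d.png"%(r.sense()["time_s"]*100),c["img"][100:300,:420])
E
python3 d.py
```

```text
[ 0.5483 -0.0259  0.1166] [[0.8, -0.6, 0.003], [-0.6, -0.8, 0.0], [0.002, -0.002, -1.0]]
60 [-1.27  3.89] spin 0.27
55 [-0.79  2.66] spin 0.182
50 [-0.42  1.39] spin 0.095
45 [-0.16  0.09] spin 0.008
40 [-0.01 -1.23] spin -0.079
35 [ 0.02 -2.55] spin -0.167
30 [-0.07 -3.87] spin -0.254
25 [-0.27 -5.17] spin -0.341
20 [-0.58 -6.46] spin -0.428
15 [-1.01 -7.71] spin -0.516
10 [-1.54 -8.92] spin -0.603
5 [ -2.17 -10.08] spin -0.69
0 [ -2.91 -11.18] spin -0.778
door deg [44.1 45.7 47.1 48.6 49.8] 88 16.65
```

Request:
apply_moves(plan=[{"grip": 0,"offset": [0,-1.2,0],"spin": -0.08},{"grip": 0,"offset": [0,-2.5,0],"spin": -0.17},{"grip": 0,"offset": [-0.1,-3.9,0],"spin": -0.25},{"grip": 0,"offset": [-0.3,-5.2,0],"spin": -0.34},{"grip": 0,"offset": [-0.6,-6.4,0],"spin": -0.43}])

```text
time_s: 17.15
tcp_pos: [0.5814, 0.0286, 0.1163]
ee_rot: [[0.977, -0.213, 0.003], [-0.213, -0.977, 0.0], [0.002, -0.001, -1.0]]
wrist_force: [-0.6, -0.3, 0.4]
gripper_width: 0.004
gripper_force: 0.2
```

```bash
python3 p.py|grep -vE "^(60|55|50|45|40|35) "; python3 d.py
```

```text
[0.5814 0.0286 0.1163] [[0.977, -0.213, 0.003], [-0.213, -0.977, 0.0], [0.002, -0.001, -1.0]]
30 [-0.53  2.49] spin 0.174
25 [-0.17  1.22] spin 0.087
20 [ 0.08 -0.08] spin -0.0
15 [ 0.22 -1.4 ] spin -0.087
10 [ 0.24 -2.72] spin -0.175
5 [ 0.14 -4.04] spin -0.262
0 [-0.07 -5.34] spin -0.349
door deg [20.  21.5 23.2 24.4 25.9] 98 17.2
```

Request:
apply_moves(plan=[{"grip": 0,"offset": [0.1,-0.7,0],"spin": -0.04},{"grip": 0,"offset": [0.2,-1.4,0],"spin": -0.09},{"grip": 0,"offset": [0.2,-2.0,0],"spin": -0.13},{"grip": 0,"offset": [0.2,-2.7,0],"spin": -0.17},{"grip": 0,"offset": [0.2,-3.4,0],"spin": -0.22}])

```text
time_s: 17.7
tcp_pos: [0.5898, 0.0609, 0.1157]
ee_rot: [[1.0, 0.004, 0.001], [0.004, -1.0, 0.0], [0.001, -0.0, -1.0]]
wrist_force: [-0.6, -0.3, 0.1]
gripper_width: 0.002
gripper_force: 0.2
```

```bash
python3 p.py|grep -E "^(\[|10|5|0)"; python3 d.py; python3 tilt.py
```

```text
[0.5898 0.0609 0.1157] [[1.0, 0.004, 0.001], [0.004, -1.0, 0.0], [0.001, -0.0, -1.0]]
55 [-6.41 10.32] spin 0.829
50 [-5.35  9.53] spin 0.742
10 [-0.03  0.62] spin 0.044
5 [ 0.16 -0.68] spin -0.044
0 [ 0.24 -2.01] spin -0.131
door deg [ 7.5  8.8 10.3 11.6 13.1] 99 17.75
[(-0.12, 76, 0.1185), (-0.1, 97, 0.1187), (-0.08, 97, 0.1188), (-0.06, 102, 0.1189), (-0.04, 116, 0.1187), (-0.02, 112, 0.1188), (0.0, 124, 0.1186), (0.02, 123, 0.1187), (0.04, 307, 0.1153)] 17.8 [-0.2 -0.2  0.2] 0.0024549020965796546 0.0
```

Request:
apply_moves(plan=[{"grip": 0,"offset": [0.1,-0.3,0],"spin": -0.02},{"grip": 0,"offset": [0.1,-0.6,0],"spin": -0.04},{"grip": 0,"offset": [0.2,-0.9,0],"spin": -0.06},{"grip": 0,"offset": [0.2,-1.2,0],"spin": -0.08}])

```text
time_s: 18.2
tcp_pos: [0.5916, 0.0727, 0.1148]
ee_rot: [[0.996, 0.084, 0.0], [0.084, -0.996, -0.0], [0.0, 0.0, -1.0]]
wrist_force: [0.0, 0.0, -0.1]
gripper_width: 0.003
gripper_force: 0.1
```

Request:
apply_moves(plan=[{"grip": 0,"offset": [0,-0.2,0],"spin": -0.01},{"grip": 0,"offset": [0,-0.4,0],"spin": -0.03},{"grip": 0,"offset": [0,-0.4,0],"spin": -0.03}])

```text
time_s: 18.5
tcp_pos: [0.5913, 0.0762, 0.1148]
ee_rot: [[0.994, 0.114, 0.0], [0.114, -0.994, -0.001], [0.0, 0.001, -1.0]]
wrist_force: [0.7, -2.8, -0.5]
gripper_width: 0.008
gripper_force: 1.2
```

```bash
python3 p.py|grep -E "^(\[|10 |5 |0 )"; python3 d.py
```

```text
[0.5913 0.0762 0.1148] [[0.994, 0.114, 0.0], [0.114, -0.994, -0.001], [0.0, 0.001, -1.0]]
10 [-0.42  2.12] spin 0.154
5 [-0.09  0.84] spin 0.067
0 [ 0.14 -0.46] spin -0.02
door deg [1.4 3.1 4.5 5.9 7.5] 103 18.55
```

Catch resistance has begun. I'll push on in small steps.

Request:
apply_moves(plan=[{"grip": 0,"offset": [0,-0.2,0],"spin": 0},{"grip": 0,"offset": [0,-0.4,0],"spin": 0},{"grip": 0,"offset": [0,-0.6,0],"spin": 0},{"grip": 0,"offset": [0,-0.6,0],"spin": 0}])

```text
time_s: 18.95
tcp_pos: [0.591, 0.0804, 0.1148]
ee_rot: [[0.994, 0.112, 0.0], [0.112, -0.994, -0.003], [0.0, 0.003, -1.0]]
wrist_force: [4.7, -9.1, -2.1]
gripper_width: 0.007
gripper_force: 4.4
```

Request:
apply_moves(plan=[{"grip": 0,"offset": [0,-0.15,0],"spin": 0},{"grip": 0,"offset": [0,-0.3,0],"spin": 0},{"grip": 0,"offset": [0,-0.3,0],"spin": 0}])

```text
time_s: 19.25
tcp_pos: [0.5907, 0.0851, 0.1148]
ee_rot: [[0.994, 0.113, 0.001], [0.113, -0.994, -0.0], [0.001, 0.0, -1.0]]
wrist_force: [2.3, -2.0, -1.2]
gripper_width: 0.003
gripper_force: 1.4
```

```bash
python3 p.py|grep -E "^(\[|10 |5 |0 )"; python3 d.py
```

```text
[0.5907 0.0851 0.1148] [[0.994, 0.113, 0.001], [0.113, -0.994, -0.0], [0.001, 0.0, -1.0]]
10 [-0.46  3.01] spin 0.153
5 [-0.13  1.73] spin 0.066
0 [0.09 0.43] spin -0.022
door deg [-1.4 -0.3  1.2  2.5  3.9] 105 19.3
```

Request:
apply_moves(plan=[{"grip": 0,"offset": [0,-0.15,0],"spin": 0},{"grip": 0,"offset": [0,-0.3,0],"spin": 0},{"grip": 0,"offset": [0,-0.3,0],"spin": 0},{"grip": 0,"offset": [0,-0.3,0],"spin": 0}])

```text
time_s: 19.7
tcp_pos: [0.5904, 0.0861, 0.1149]
ee_rot: [[0.994, 0.113, 0.0], [0.113, -0.994, -0.004], [-0.0, 0.004, -1.0]]
wrist_force: [5.6, -10.4, -1.5]
gripper_width: 0.006
gripper_force: 5.7
```

```bash
python3 d.py
```

```text
door deg [-1.9 -0.6  1.   2.2  3.8] 109 19.75
```

Request:
apply_moves(plan=[{"grip": 0,"offset": [0,-0.15,0],"spin": 0},{"grip": 0,"offset": [0,-0.3,0],"spin": 0},{"grip": 0,"offset": [0,-0.3,0],"spin": 0}])

```text
time_s: 20.05
tcp_pos: [0.5903, 0.0864, 0.1149]
ee_rot: [[0.994, 0.113, -0.0], [0.113, -0.994, -0.008], [-0.001, 0.008, -1.0]]
wrist_force: [8.4, -19.1, -3.1]
gripper_width: 0.009
gripper_force: 10.3
```

Request:
apply_moves(plan=[{"grip": 0,"offset": [0,0.6,0],"spin": 0},{"grip": 0,"offset": [0,2,0],"spin": 0},{"grip": 0,"offset": [0,5,0],"spin": 0},{"grip": 0,"offset": [0,6,0],"spin": 0},{"grip": 0,"offset": [0,6,0],"spin": 0}])

```text
time_s: 20.55
tcp_pos: [0.596, 0.031, 0.1147]
ee_rot: [[0.994, 0.111, -0.0], [0.111, -0.994, 0.001], [-0.0, -0.001, -1.0]]
wrist_force: [-0.1, 0.9, 0.3]
gripper_width: 0.007
gripper_force: 0.0
```

Request:
apply_moves(plan=[{"grip": 0,"offset": [0,0,-5],"spin": 0},{"grip": 0,"offset": [0,0,-10],"spin": 0},{"grip": 0,"offset": [-2,2,-15],"spin": 0},{"grip": 0,"offset": [-6,6,-15],"spin": 0},{"grip": 0,"offset": [-9,9,-15],"spin": 0}])

```text
time_s: 21.05
tcp_pos: [0.5189, -0.0647, 0.2668]
ee_rot: [[0.993, 0.116, 0.005], [0.116, -0.993, 0.001], [0.005, -0.001, -1.0]]
wrist_force: [-0.1, -0.3, -0.5]
gripper_width: 0.008
gripper_force: 0.0
```

```bash
python3 d.py; python3 tilt.py
python3 - <<'E'
from h import *
t,W=cap("top"); b,V=cap("side")
cv2.imwrite("pics/end.png",np.vstack([cv2.resize(t["img"][100:290,30:330],(480,300)),cv2.resize(b["img"][190:400,210:390],(480,300))]))
E
```

```text
door deg [-0.8 -0.1  0.6  1.4  1.8] 29 21.1
[(-0.12, 74, 0.1185), (-0.1, 98, 0.1189), (-0.08, 97, 0.1185), (-0.06, 104, 0.1185), (-0.04, 113, 0.1185), (-0.02, 113, 0.1189), (0.0, 124, 0.1186), (0.02, 128, 0.1189), (0.04, 301, 0.115)] 21.15 [ 0.8 -0.  -0.5] 0.0031347206444818153 0.0
```

View pics/end.png

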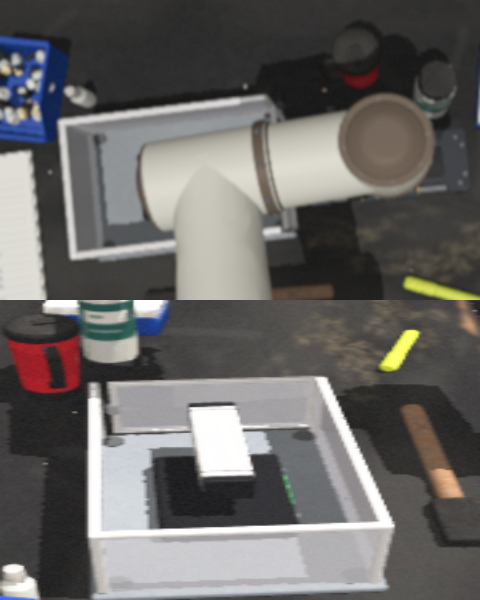

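The door is flush shut, with the stop felt at 19 N and no springback. The case is level on the pan, and the mug and the spray can are standing undisturbed. Handing in.

```bash
python3 -c "
from station import r
print(r.finish_job())"
```

```text
the job is handed in; nothing more can be done
None
```

The case was balancing level on the pan by itself when I let it go and still was at hand-in (about 21 s on the clock); the door is shut onto its stop past the catch, and the mug, spray can and tub were not touched.

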